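# Lock the bedside lamp's ring and dock its battery

## Task

Get the cordless bedside lamp ready: first lock the cream bayonet ring on its leaning head (push the ring in against its spring, twist it clockwise a quarter turn from the red mark to the green one, and let it spring back out so that it is locked). Then slide the battery pack, brass contacts first, into the dock under the lamp's overhanging deck until it is fully home against the back, keeping the pack and the gripper off the deck. Leave the mug, the book and the vase where they stand.

Things in the scene. Friction and masses are not known exactly. Their poses are not given: they have to be found in the camera images.
- lamp: Fixed taupe C-shaped lamp frame, 210 mm tall, 95 mm wide. Origin on the table; x points to its back, away from the dock's mouth (the mouth faces -x, roughly to the robot), y to its left, z up. 'Lamp x, y, z' below are in this frame. Its back column's front face, the dock's stop, is at lamp x = 61 mm.
- head: Round fixed lamp head on the deck, origin at lamp (20, 0, 110) mm. Its z axis leans 25 deg from vertical towards the front: (-0.423, 0, 0.906) in the lamp's frame. Base flange of radius 42 mm up to z = 36 mm, with flat marks: red on the right (-y), green in front (-x). Above it a neck of radius 26 mm that carries the ring.
- ring_mid (a point): On the ring's axis (= the head's z axis) at the height to grip: 87 mm up the head's z when unpressed, 14 mm above the ring's lower edge. Moves and turns with the ring. Cream ribbed ring, 62 mm diameter, 24 mm high, a white dome rising 16 mm above it, a black index line. May be gripped across any diameter; nothing stands beside it.
- ring (a joint): Turn of the ring, rad, growing clockwise looking down on it. Starts open, -0.25 to 0 (index near the red mark); locked from 1.54 to its stop at 1.66 (index at the green mark). In between it turns only while pressed in over 6 mm, and stays pressed if let go there. Friction about 0.06 N m. Up to 1.9 rad in all: many arms need a second grasp.
- ring_press (a joint): How far the ring is pushed into the head along its axis, m: 0 out, 0.009 at the bottom stop. A spring pushes it out with 3 N when out, 7.5 N at the bottom. Fully turned and let go, it springs back to 0 and is locked; it is also at 0 when open.
- pack: Loose dark blue battery pack 140 x 60 x 34 mm (x, y, z), about 0.35 kg; orange band near its rear end, x = -63 to -41 mm; two brass contacts on its front end (+x). Origin at the centre of its underside. Starts left or right of the lamp, front end roughly away from the robot. When home, its rear end stands out at lamp x = -79 mm.
- pack_nose (a point): Lower front edge of the pack, middle, 70 mm ahead of its origin.
- dock_end (a point): On the table at the dock's back stop, on its middle line; axes as the lamp's; pack_nose meets it when home. The pack slides on the table between two rails 26 mm high, 65 mm apart and 14 mm thick, from lamp x = -20 to 65 mm. In front of them a mouth flares out to about 88 mm wide at x = -46 mm.
- deck: The lamp's overhanging deck above the dock: lamp x = -34 to 86 mm, y = -47.5 to 47.5 mm, underside 95 mm and top 115 mm above the table. Origin as the lamp's. Keep off it.
- mug: Bystander: white mug, 80 mm across with a handle, 92 mm tall; origin under its centre.
- book: Bystander: thick book 134 x 194 x 34 mm with spectacles on it; origin under its centre.
- vase: Bystander: round glass vase 90 mm across with blossom twigs to about 230 mm; origin under its centre.
Mind the look-alikes: they are no part of the job. What is shaped like the pack but purple is not meant.

How it is judged:
By the outcome, as a careful person would: the job done as asked, in the order asked, and still so for the second after the job is handed in, with the robot touching nothing.
It also fails if it takes over 72 s, if anything falls off the work surface, if the arm or the gripper's body presses on something with over 40 N, if the wrist force passes 120 N, or if a joint passes its speed limit or range.

## Robot

A 6-joint arm with a two-finger parallel gripper is mounted at the origin on the work surface. World frame = base frame: x ahead of the robot, y to its left, z up, the work surface at z = 0. Lengths are in mm, angles in rad, forces in N, time in s.
With the tool pointing down it reaches from about 400 to 925 mm from the base axis. Payload 12.5 kg.
Tool frame: the origin (TCP) lies midway between the tips of the shut fingers; the grasp point (between the pads) lies 19 mm behind it; z points along the fingers, y is the line along which they close (so a half turn about z gives the same grasp; the last joint's range is limited). The gripper opens to 95 mm and grips with 3 to 60 N. Pads are 20 mm wide; open, the fingers measure 119 mm over their backs; the gripper's body (75 mm by 180 mm) begins 59 mm behind the grasp point.
Start: joints at [1.045, 0.491, 1.559, -0, 1.092, -0.106], TCP at [254.722, 570.757, 214.661] pointing down, gripper open.
Joint ranges: [-3.1, 3.1], [-0.84, 2.19], [0.05, 2.79], [-1.13, 4.28], [0.06, 2.93], [-2.69, 2.69]. Speed limits (rad/s): [2.22, 2.22, 2.79, 3.14, 3.14, 3.14].

## Interface

Orientations are given as [roll, pitch, yaw] about the fixed x, y, z axes, in that order (R = Rz(yaw) Ry(pitch) Rx(roll)).
In Python, from cell import * gives the robot as it stands.
- The arm moves only by the tool servo_tool, never from a script. Its argument "moves" is one flat list of numbers, 5 for each row, row after row: the shift along the world's x, y, z as a fraction of full scale, then the turn about the world's z as a fraction of full scale, then the opening, from 0 (shut) to 1 (fully open). A call has 1 to 12 rows; each row is the pose to reach, as a shift and turn from the pose commanded when the call began, turning the shorter way round; what a row does not reach only later rows make up. Full scale, the value 1, is 400 mm for a shift and 180 degrees for a turn. A row lasts 1/12 s, in which the tool goes at most 41.7 mm and 7.16 degrees, less where a joint would pass 70% of its speed; a pose out of reach is approached as far as the arm can. A call with a number of a shift or a turn outside -1 to 1 is refused whole. A call with a gripper value outside its range is refused whole. The fingers move at their own pace and stop on an object; the grip force is fixed at half the most. Time passes only in rows, so rows that repeat a pose let the fingers close. It gives the time, the measured TCP pose, the force, the opening and the grip force at its end, in the units of the state.
- state(): the state, without advancing time (a new reading comes with each control period).
- read_camera(name): name is "scene" or "top"; returns (picture, depth): 480x640x3 uint8, blue, green, red; 480x640 float32, mm along the optical axis (not along the pixel's ray), 0 where there is no reading.
- get_calibration(name): a dict with "K" (3x3 intrinsics, pixels), "k1" (the pictures are not rectified: a ray, as slopes to the right and down, at radius r is drawn at 1 + k1 r^2 times it, then the intrinsics apply), "R" (3x3) and "t" (3): a world point X has camera coordinates R X + t. Camera axes: x right, y down, z forward; pixel columns grow to the right and rows downward; lengths in mm; the calibration is good to about 2 mm. A picture is of the moment at which its call begins. get_calibration takes no time and is no camera call.
- job_done(): hands the job in; it is judged then, once.
The state is a dict: "t": time; "joints": joint angles; "qvel": joint speeds; "tau": joint torques, N m; "eef_pos": TCP position; "tcp_rot": TCP orientation; "ft_force": force on the tool from outside, world axes, zero at the start; "moment": the same for the moment, N m; "opening": opening from 0.0 (shut) to 1.0 (fully open); "grip_force": force on a finger pad.
Only numpy, scipy, OpenCV 4.12 (cv2) and the standard library are available. Lean on these libraries where they do the work, as an engineer would, in place of code of your own. Each camera call takes 0.05 s, during which the arm holds its last target. There are 200 camera calls.

## Working session

There is one attempt and no reset: what is moved stays moved. The work goes in short steps, Python scripts to look and compute and a tool call to move; the robot and the scene stay as the last step left them, time stands still between calls to the robot, and variables do not carry over. Pictures are saved under pics/ and viewed, at most 10 in all, crops included, and the job is handed in when it is done.

Besides the shell and the picture viewer there is one more tool, called after "Request:" by a JSON object that holds its "name" and its "arguments", one argument or row to a line. servo_tool: Moves the arm, as the interface text tells. Its arguments: {"type":"object","properties":{"moves":{"type":"array"}},"required":["moves"]}

```bash
mkdir -p pics; ls; cat > h.py <<'E'
from cell import *
import numpy as np, cv2
def pt(name,u,v,d=None,z=None,dep=None):
    c=get_calibration(name);K=np.array(c["K"]);R=np.array(c["R"]);t=np.array(c["t"])
    p=cv2.undistortPoints(np.array([[[u,v]]],float),K,np.array([c["k1"],0,0,0,0.]))[0,0]
    ray=np.array([p[0],p[1],1]); o=-R.T@t; w=R.T@ray
    if z is not None: return o+w*(z-o[2])/w[2]
    if d is None:
        a=dep[int(v)-1:int(v)+2,int(u)-1:int(u)+2]; d=np.median(a[a>0])
    return o+w*d
def proj(name,X):
    c=get_calibration(name);R=np.array(c["R"]);t=np.array(c["t"],float)
    return cv2.projectPoints(np.atleast_2d(np.array(X,float)),cv2.Rodrigues(R)[0],t,np.array(c["K"]),np.array([c["k1"],0,0,0,0.]))[0][:,0]
E
python3 - <<'E'
from h import *
for n in("scene","top"):
    p,d=read_camera(n);cv2.imwrite(f"pics/{n}0.png",p);np.save(f"{n}0.npy",d)
    c=get_calibration(n);print(n,c["K"],c["k1"],-np.array(c["R"]).T@np.array(c["t"]))
print(state())
E
```

```text
pics
scene [[485.68824703   0.         310.36068927]
 [  0.         485.68824703 237.51977926]
 [  0.           0.           1.        ]] -0.10999663209265209 [953.65597866 385.63701844 897.00904176]
top [[583.50227165   0.         315.25049557]
 [  0.         583.50227165 248.74012107]
 [  0.           0.           1.        ]] -0.12840217493723313 [ 441.9713309   -38.83212523 1547.46031154]
{'t': 0.1, 'joints': array([ 1.04542717e+00,  4.91500357e-01,  1.55936272e+00,  1.97046877e-05,
        1.09170065e+00, -1.05594772e-01]), 'qvel': array([-0.0002575 , -0.00030461, -0.00367798,  0.00034075,  0.00157803,
        0.00124751]), 'tau': array([ 3.09375151e-03, -6.13624549e+01, -2.58604825e+01,  6.93965773e-02,
        4.69425728e-02,  4.22875542e-05]), 'eef_pos': array([254.59173578, 570.57519878, 214.12839672]), 'tcp_rot': array([-3.14062883e+00, -1.19730078e-04,  2.72180912e+00]), 'ft_force': array([ 0.88386313, -0.44092891,  0.2693041 ]), 'moment': array([-0.01246446, -0.01106514,  0.01844503]), 'grip_force': 0.0, 'opening': 0.9983704301931946}
```

View pics/scene0.png

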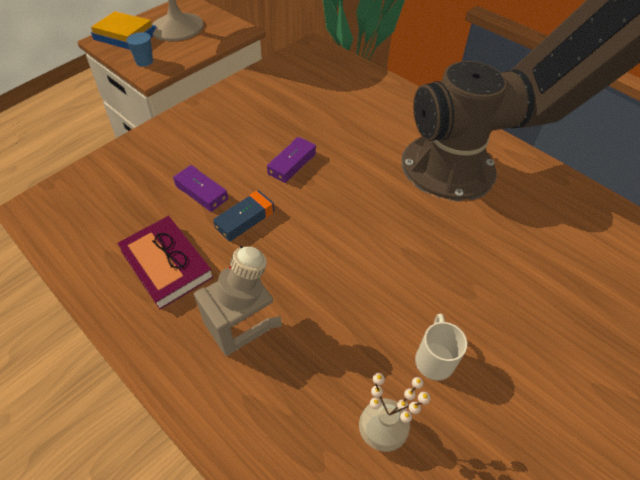

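View pics/top0.png

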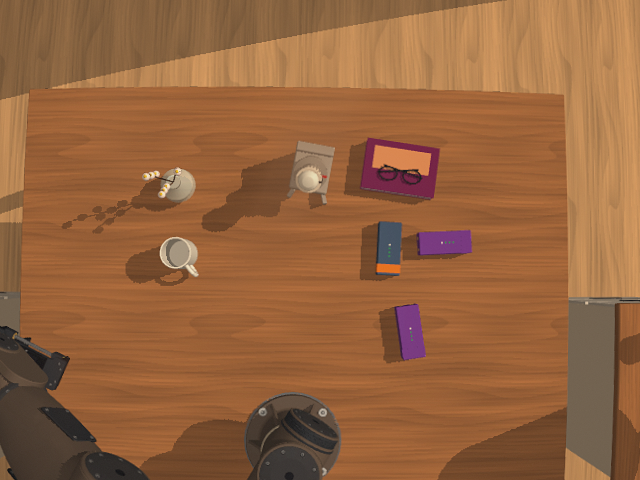

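```bash
python3 - <<'E'
from h import *
p=cv2.imread("pics/top0.png");cv2.imwrite("pics/c1.png",cv2.resize(p[130:280,270:450],None,fx=4,fy=4,interpolation=cv2.INTER_CUBIC))
p=cv2.imread("pics/scene0.png");cv2.imwrite("pics/c2.png",cv2.resize(p[230:360,180:300],None,fx=4.5,fy=4.5,interpolation=cv2.INTER_CUBIC))
E
```

```text
(no output)
```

View pics/c1.png

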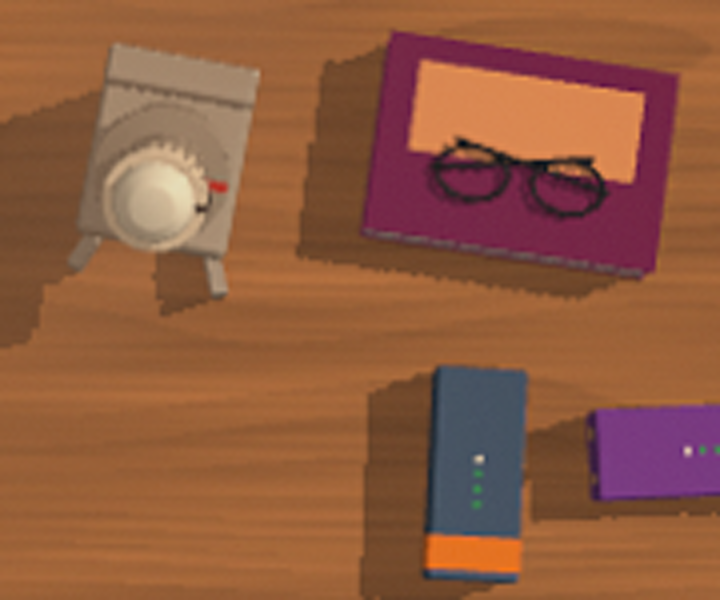

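View pics/c2.png

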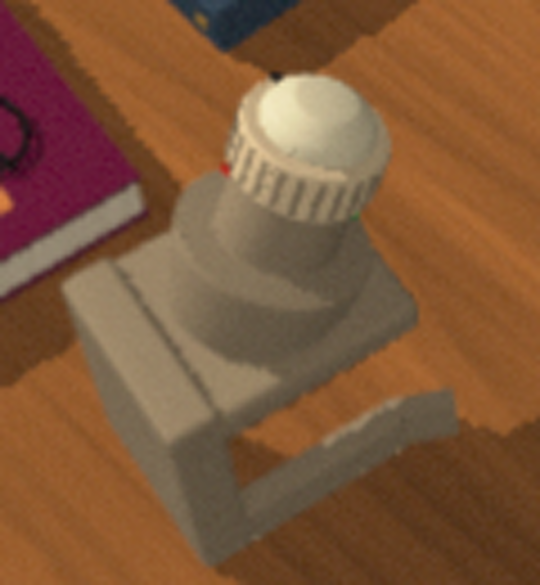

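```bash
python3 - <<'E'
from h import *
d=np.load("top0.npy")
f=lambda u,v,**k:pt("top",270+u/4-.375,130+v/4-.375,**k)
np.set_printoptions(precision=1,suppress=True)
FL=f(78,229,z=115);FR=f(220,256,z=115);print("front",FL,FR,np.linalg.norm(FL-FR))
for q in[(185,68),(150,95),(97,215),(205,235),(157,200),(178,460)]:print(q,f(*q,dep=d))
for z in(115,130,):
  BL=f(114,44,z=z);BR=f(260,71,z=z);print(z,BL,BR,np.linalg.norm(BL-BR),np.linalg.norm((BL+BR-FL-FR)/2))
print("flare tips",f(75,268,z=26),f(218,295,z=26))
P=[f(*q,z=34) for q in((438,366),(526,371),(519,580),(424,574))]
print(P,np.mean(P,0),[np.linalg.norm(P[i]-P[i-1]) for i in range(4)])
a=(P[0]+P[1]-P[2]-P[3])/2;print("pack yaw",np.arctan2(a[1],a[0]))
b=FL-FR;print("lamp yaw",np.arctan2(-b[0],b[1]))
# cloud: deck-top & column-top & dome points
vv,uu=np.mgrid[135:205,285:345];X=np.array([pt("top",u,v,d=d[v,u]) for u,v in zip(uu.ravel(),vv.ravel()) if d[v,u]>0])
np.save("lampcloud.npy",X)
print(np.histogram(X[:,2],bins=np.arange(-5,225,10)))
E
```

```text
front [655.4   9.4 115. ] [639.4 -78.5 115. ] 89.30389177643184
(185, 68) [756.5 -55.9 117.2]
(150, 95) [740.  -34.4 113.8]
(97, 215) [664.6  -2.2 112.4]
(205, 235) [652.7 -69.2 113.3]
(157, 200) [658.  -39.3 213.2]
(178, 460) [518.8 -54.8  -1. ]
115 [771.7 -11.7 115. ] [ 755.6 -102.6  115. ] 92.32748857616289 118.43800039853005
130 [768.3 -12.  130. ] [ 752.4 -101.9  130. ] 91.36068180498059 116.06865345317831
flare tips [642.9  14.   26. ] [625.9 -79.8  26. ]
[array([ 580. , -223.6,   34. ]), array([ 577.3, -281.4,   34. ]), array([ 440.8, -277. ,   34. ]), array([ 444.3, -214.9,   34. ])] [ 510.6 -249.2   34. ] [np.float64(135.93593893411185), np.float64(57.872107840278765), np.float64(136.55670215601558), np.float64(62.246903307179274)]
pack yaw -0.04780704706223561
lamp yaw -0.17979410362315895Traceback (most recent call last):
  File "<stdin>", line 15, in <module>
  File "h.py", line 4, in pt
    c=get_calibration(name);K=np.array(c["K"]);R=np.array(c["R"]);t=np.array(c["t"])
ValueError: time passes only in moves, steps and waits
```

```bash
python3 - <<'E'
import re
s=open("h.py").read()
s=s.replace('get_calibration(name)','CAL[name]').replace('def pt','CAL={n:get_calibration(n) for n in("scene","top")}\ndef pt',1)
open("h.py","w").write(s)
E
python3 - <<'E'
from h import *
from scipy.optimize import least_squares
np.set_printoptions(precision=2,suppress=True)
t=lambda u,v:(270+u/4-.375,130+v/4-.375)
s=lambda u,v:(180+u/4.5-.39,230+v/4.5-.39)
c25,s25=np.cos(np.radians(25)),np.sin(np.radians(25))
L=[(-34,47.5,115),(-34,-47.5,115),(86,47.5,115),(86,-47.5,115)]
T=[t(78,229),t(220,256),t(114,44),t(260,71)]
LS=[(-34,47.5,115),(86,47.5,115),(86,-47.5,115),(86,47.5,0)]
S=[s(417,312),s(175,445),s(62,290),s(212,566)]
def W(p,L):
    c,q=np.cos(p[2]),np.sin(p[2]);L=np.array(L,float)
    return np.c_[p[0]+c*L[:,0]-q*L[:,1],p[1]+q*L[:,0]+c*L[:,1],L[:,2]]
def res(p,cams="ts"):
    r=[]
    if "t" in cams:r.append((proj("top",W(p,L))-T).ravel())
    if "s" in cams:r.append((proj("scene",W(p,LS))-S).ravel())
    return np.concatenate(r)
for c in("t","s","ts"):
    r=least_squares(res,[690,-40,-.18],args=(c,),loss="soft_l1",x_scale=[1,1,.01]);print(c,r.x,r.fun)
p=r.x
mid=W(p,[(20-s25*87,0,110+c25*87),(20-s25*113,0,110+c25*113)]);print("ringmid, dome top",mid,proj("top",mid[1]),proj("scene",mid[1]))
print("flare/dock",W(p,[(61,0,0),(-46,0,0)]))
E
```

```text
t [680.   -41.18  -0.18] [-0.97  0.03  1.26  0.64 -0.55 -0.62  0.43 -0.06]
s [679.82 -35.93  -0.18] [ 1.74 -2.56 -0.4   1.29 -0.2  -1.33 -0.32  1.22]
ts [679.53 -38.66  -0.17] [-1.87  0.48  0.46  0.61 -2.05 -0.28 -0.98 -0.21  0.9  -3.67 -1.01  0.34
 -0.97 -2.05 -0.88  0.33]
ringmid, dome top [[663.01 -35.79 188.85]
 [652.18 -33.91 212.41]] [[306.53 182.17]] [[252.45 249.29]]
flare/dock [[739.63 -49.08   0.  ]
 [634.21 -30.8    0.  ]]
```

```bash
python3 - <<'E'
from h import *
from scipy.optimize import least_squares
np.set_printoptions(precision=2,suppress=True)
c25,s25=np.cos(np.radians(25)),np.sin(np.radians(25))
for n,(u0,u1,v0,v1) in {"top":(290,332,155,196),"scene":(222,272,240,290)}.items():
    d=np.load(n+"0.npy")
    X=np.array([pt(n,u,v,d=d[v,u]) for v in range(v0,v1) for u in range(u0,u1) if d[v,u]>0])
    X=X[X[:,2]>195]; print(n,len(X),X.max(0),X.min(0),X[X[:,2]>208].mean(0),X[:,2].max())
    # dome: points with head-z>99 ; ellipsoid cap unknown -> fit surface r(z): fit axis so that z_head=f(r) quadratics
    def f(p):
        yaw=-.18;ax=np.array([-s25*np.cos(yaw),-s25*np.sin(yaw),c25]);o=np.array([p[0],p[1],110])
        q=X-o;z=q@ax;r2=np.maximum((q**2).sum(1)-z**2,0);k=(r2<22**2)&(z>100)
        return np.where(k,z-(p[2]-p[3]*r2/400-p[4]*r2**2/160000),0)
    r=least_squares(f,[700,-43,113,5,1],loss="soft_l1",x_scale=[1,1,1,1,1]);print(r.x,np.abs(r.fun).mean(),(r.fun!=0).sum())
E
```

```text
top 483 [694.95  -9.19 219.29] [638.45 -67.54 195.03] [666.25 -39.   212.16] 219.2869256999386
[700.18 -45.58 111.36   3.37   2.2 ] 1.045547662270108 261
scene 712 [696.35  -1.94 217.55] [637.5  -64.87 195.02] [666.84 -31.95 211.24] 217.5546741582698
[699.14 -41.13 110.53   2.61   3.35] 0.3965555268851377 289
```

Request:
{"name": "servo_tool", "arguments": {
  "moves": [0.51,-0.76,0.25,0.216,1,0.51,-0.76,0.25,0.216,1,0.51,-0.76,0.25,0.216,1,0.51,-0.76,0.25,0.216,1,0.51,-0.76,0.25,0.216,1,0.51,-0.76,0.25,0.216,1,0.51,-0.76,0.25,0.216,1,0.51,-0.76,0.25,0.216,1,0.51,-0.76,0.25,0.216,1,0.51,-0.76,0.25,0.216,1,0.51,-0.76,0.25,0.216,1,0.51,-0.76,0.25,0.216,1]
}}

```text
t: 1.1
eef_pos: [458.7, 266.5, 314.4]
tcp_rot: [3.141, -0.0, -2.885]
ft_force: [0.0, -0.4, -0.6]
opening: 1.0
grip_force: 0.0
```

Request:
{"name": "servo_tool", "arguments": {
  "moves": [0.512,-0.756,0,0,1,0.512,-0.756,0,0,1,0.512,-0.756,0,0,1,0.512,-0.756,0,0,1,0.512,-0.756,0,0,1,0.512,-0.756,0,0,1,0.512,-0.756,0,0,1,0.512,-0.756,0,0,1,0.512,-0.756,0,0,1,0.512,-0.756,0,0,1,0.512,-0.756,0,0,1,0.512,-0.756,0,0,1]
}}

```text
t: 2.1
eef_pos: [663.1, -33.7, 313.9]
tcp_rot: [3.14, -0.001, -2.881]
ft_force: [-0.2, 0.5, -0.5]
opening: 1.002
grip_force: 0.0
```

Request:
{"name": "servo_tool", "arguments": {
  "moves": [0,0,-0.1,0,1,0,0,-0.2,0,1,0,0,-0.3,0,1,0,0,-0.36,0,1,0,0,-0.36,0,1,0,0,-0.36,0,1]
}}

```text
t: 2.6
eef_pos: [663.1, -33.8, 170.8]
tcp_rot: [3.141, -0.001, -2.881]
ft_force: [0.3, -0.4, -0.0]
opening: 0.998
grip_force: 0.0
```

Request:
{"name": "servo_tool", "arguments": {
  "moves": [0,-0.006,0,0,0.8,0,-0.006,0,0,0.3,0,-0.006,0,0,0.3,0,-0.006,0,0,0.3,0,-0.006,0,0,0.3,0,-0.006,0,0,0.3]
}}

```text
t: 3.1
eef_pos: [663.5, -37.1, 171.2]
tcp_rot: [3.14, 0.001, -2.883]
ft_force: [-2.1, 5.9, 1.9]
opening: 0.668
grip_force: 30.0
```

Request:
{"name": "servo_tool", "arguments": {
  "moves": [0.003,0,-0.007,0,0.3,0.006,0,-0.014,0,0.3,0.009,0,-0.021,0,0.3,0.009,0,-0.021,0,0.3]
}}

```text
t: 3.43
eef_pos: [667.2, -37.5, 163.2]
tcp_rot: [3.141, 0.001, -2.883]
ft_force: [-3.8, 4.9, 8.0]
opening: 0.669
grip_force: 30.0
```

Request:
{"name": "servo_tool", "arguments": {
  "moves": [0,0,0,-0.025,0.3,0,0,0,-0.05,0.3,0,0,0,-0.08,0.3,0,0,0,-0.11,0.3,0,0,0,-0.14,0.3,0,0,0,-0.17,0.3,0,0,0,-0.2,0.3,0,0,0,-0.23,0.3,0,0,0,-0.26,0.3,0,0,0,-0.29,0.3,0,0,0,-0.31,0.3,0,0,0,-0.31,0.3]
}}

```text
t: 4.43
eef_pos: [667.9, -36.0, 163.1]
tcp_rot: [3.138, -0.0, 2.423]
ft_force: [-0.6, 11.8, 5.8]
opening: 0.667
grip_force: 30.0
```

```bash
python3 - <<'E'
from h import *
np.set_printoptions(precision=2,suppress=True)
s=state();print(s["moment"],s["ft_force"])
a,d=read_camera("scene");b,_=read_camera("top")
a=cv2.resize(a[215:325,195:305],None,fx=3.6,fy=3.6);b=cv2.resize(b[140:240,260:360],None,fx=3.96,fy=3.96)
cv2.imwrite("pics/r1.png",np.hstack([a,b]))
E
```

```text
[ 3.03 -0.67  0.46] [-0.61 11.84  5.76]
```

View pics/r1.png

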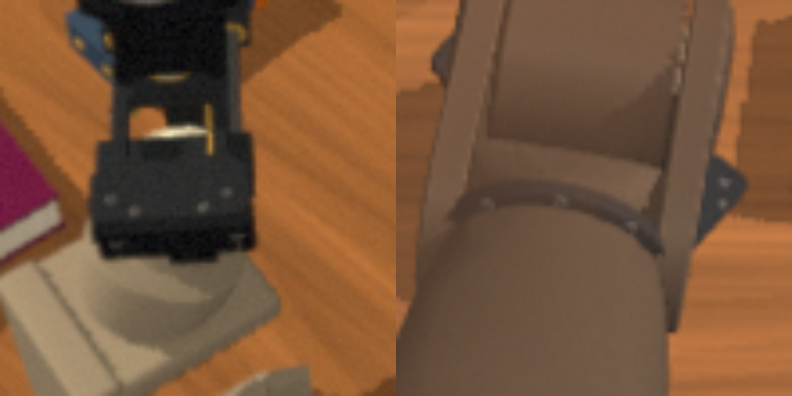

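Request:
{"name": "servo_tool", "arguments": {
  "moves": [0,0,0,0,1,0,0,0,0,1,0,0,0,0,1,0,0.004,0,0.04,1,0,0.004,0,0.08,1,0,0.004,0,0.12,1,0,0.004,0,0.16,1,0,0.004,0,0.2,1,0,0.004,0,0.24,1,0,0.004,0,0.28,1,0,0.004,0,0.31,1,0,0.004,0,0.31,1]
}}

```text
t: 5.53
eef_pos: [667.1, -36.9, 162.0]
tcp_rot: [-3.142, -0.0, -2.879]
ft_force: [-0.9, -0.6, 0.2]
opening: 1.001
grip_force: 0.0
```

Request:
{"name": "servo_tool", "arguments": {
  "moves": [0,0,0,0,0.3,0,0,0,0,0.3,0,0,0,0,0.3,0,0,0,0,0.3,0,0,0,0,0.3,0,0,0,0,0.3]
}}

```text
t: 6.03
eef_pos: [667.2, -36.8, 162.3]
tcp_rot: [-3.141, 0.0, -2.883]
ft_force: [0.7, -2.7, 0.1]
opening: 0.67
grip_force: 30.0
```

Request:
{"name": "servo_tool", "arguments": {
  "moves": [0.002,0,-0.004,0,0.3,0.002,0,-0.004,0,0.3,0.002,0,-0.004,0,0.3]
}}

```text
t: 6.28
eef_pos: [667.8, -36.9, 161.0]
tcp_rot: [-3.141, -0.0, -2.883]
ft_force: [-3.1, -4.0, 4.9]
opening: 0.663
grip_force: 30.0
```

```bash
python3 -c "
from h import *
print(state()['moment'],state()['ft_force'],state()['eef_pos'])"
```

```text
[-0.80358288  0.5407891  -0.13882149] [-3.13016733 -4.02754798  4.94407555] [667.8285243  -36.86196092 160.96959208]
```

Request:
{"name": "servo_tool", "arguments": {
  "moves": [0.003,0,-0.006,0,0.3,0.003,0,-0.006,0,0.3,0.003,0,-0.006,0,0.3]
}}

```text
t: 6.53
eef_pos: [668.8, -37.0, 158.9]
tcp_rot: [-3.141, -0.001, -2.883]
ft_force: [-5.6, -5.1, 7.5]
opening: 0.663
grip_force: 30.0
```

Request:
{"name": "servo_tool", "arguments": {
  "moves": [0.002,0,-0.005,0,0.3,0.004,0,-0.01,0,0.3,0.004,0,-0.01,0,0.3]
}}

```text
t: 6.78
eef_pos: [670.2, -36.7, 157.3]
tcp_rot: [-3.141, 0.001, -2.883]
ft_force: [-13.8, -1.7, 25.3]
opening: 0.668
grip_force: 30.0
```

Request:
{"name": "servo_tool", "arguments": {
  "moves": [-0.002,0.001,0.005,0,0.3,-0.002,0.001,0.005,-0.02,0.3,-0.002,0.001,0.005,-0.05,0.3,-0.002,0.001,0.005,-0.08,0.3,-0.002,0.001,0.005,-0.11,0.3,-0.002,0.001,0.005,-0.14,0.3,-0.002,0.001,0.005,-0.17,0.3,-0.002,0.001,0.005,-0.2,0.3,-0.002,0.001,0.005,-0.23,0.3,-0.002,0.001,0.005,-0.26,0.3,-0.002,0.001,0.005,-0.29,0.3,-0.002,0.001,0.005,-0.31,0.3]
}}

```text
t: 7.78
eef_pos: [668.8, -38.3, 156.3]
tcp_rot: [-3.138, -0.0, 2.422]
ft_force: [-16.8, -10.2, 8.0]
opening: 0.676
grip_force: 31.2
```

```bash
python3 -c "
from h import *
print(state()['moment'],state()['ft_force'],state()['eef_pos'])"
```

```text
[-0.59964954  2.04701829  0.88288562] [-16.84301052 -10.16505291   7.97556381] [668.81047152 -38.28475251 156.28230889]
```

Request:
{"name": "servo_tool", "arguments": {
  "moves": [0,0,0,0,1,0,0,0,0,1,0,0,0,0,1,0,0,0.1,0,1,0,0,0.2,0,1,0,0,0.28,0,1,0,0,0.28,0,1,-0.08,-0.08,0.28,0,1,-0.16,-0.16,0.28,0,1,-0.25,-0.24,0.28,0,1,-0.3,-0.32,0.28,0,1,-0.37,-0.4,0.28,0,1]
}}

```text
t: 8.78
eef_pos: [527.5, -188.9, 268.2]
tcp_rot: [3.141, 0.001, 2.428]
ft_force: [0.4, -0.6, 0.3]
opening: 1.001
grip_force: 0.0
```

```bash
python3 - <<'E'
from h import *
print(state()["eef_pos"])
a,d=read_camera("scene");b,_=read_camera("top")
a=cv2.resize(a[235:325,195:285],None,fx=4.4,fy=4.4);b=cv2.resize(b[140:230,270:360],None,fx=4.4,fy=4.4)
cv2.imwrite("pics/r2.png",np.hstack([a,b]))
E
```

```text
[ 527.46355137 -188.90552517  268.15636537]
```

View pics/r2.png

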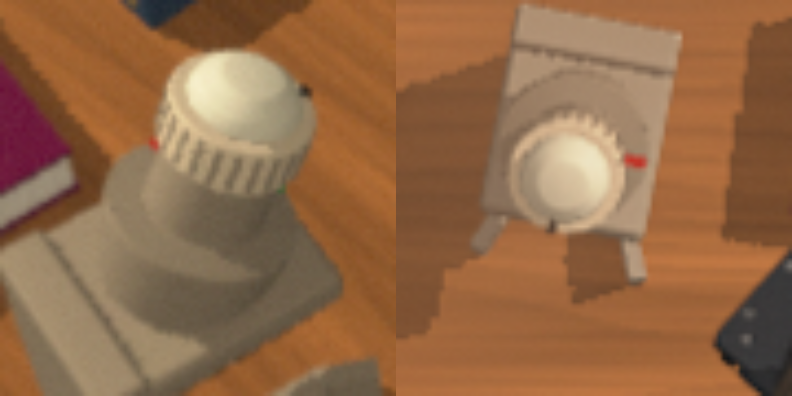

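```bash
python3 - <<'E'
from h import *
np.set_printoptions(precision=2,suppress=True)
for n,(u0,u1,v0,v1) in {"top":(290,332,155,196),"scene":(222,272,235,295)}.items():
    _,d1=read_camera(n)
    for d in(np.load(n+"0.npy"),d1):
        X=np.array([pt(n,u,v,d=d[v,u]) for v in range(v0,v1) for u in range(u0,u1) if d[v,u]>0])
        q=X-[699.6,-42.5,110];yaw=-.18;ax=np.array([-.4226*np.cos(yaw),-.4226*np.sin(yaw),.9063])
        z=q@ax;r=np.sqrt((q**2).sum(1)-z*z);print(n,np.median(z[(r<8)&(z>90)]),np.median(z[(r<28)&(z>80)]),((r<8)&(z>90)).sum())
E
```

```text
top 110.67386622932258 105.0005328953982 34
top 110.42592764710426 104.43387627325613 35
scene 110.36245342626113 104.54708568158856 41
scene 110.73278960086657 104.37290519129424 40
```

Request:
{"name": "servo_tool", "arguments": {
  "moves": [-0.172,-0.139,0,0.212,1,-0.172,-0.139,0,0.212,1,-0.172,-0.139,0,0.212,1,-0.172,-0.139,0,0.212,1,-0.172,-0.139,0,0.212,1,-0.172,-0.139,-0.1,0.212,1,-0.172,-0.139,-0.2,0.212,1,-0.172,-0.139,-0.3,0.212,1,-0.172,-0.139,-0.4,0.212,1,-0.172,-0.139,-0.48,0.212,1,-0.172,-0.139,-0.52,0.212,1,-0.172,-0.139,-0.52,0.212,1]
}}

```text
t: 9.98
eef_pos: [459.4, -241.9, 56.7]
tcp_rot: [3.138, -0.005, 3.094]
ft_force: [-0.0, 0.0, 0.5]
opening: 1.001
grip_force: 0.0
```

```bash
python3 - <<'E'
from h import *
b,_=read_camera("scene")
cv2.imwrite("pics/g1.png",cv2.resize(b[110:310,150:330],None,fx=3,fy=3))
E
```

```text
(no output)
```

View pics/g1.png

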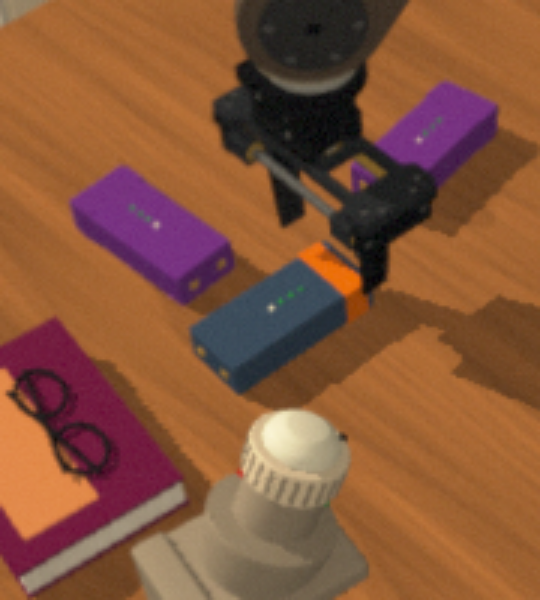

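Request:
{"name": "servo_tool", "arguments": {
  "moves": [0,-0.006,-0.06,0,1,0,-0.006,-0.118,0,1,0,-0.006,-0.118,0,1,0,-0.006,-0.118,0,0.7,0,-0.006,-0.118,0,0.3,0,-0.006,-0.118,0,0.3,0,-0.006,-0.118,0,0.3,0,-0.006,-0.118,0,0.3,0,-0.006,-0.118,0,0.3]
}}

```text
t: 10.78
eef_pos: [459.9, -246.4, 13.7]
tcp_rot: [-3.141, 0.001, 3.093]
ft_force: [-0.0, 0.1, -0.4]
opening: 0.637
grip_force: 0.0
```

Request:
{"name": "servo_tool", "arguments": {
  "moves": [0,0,0,0,0.8,0,0,-0.02,0,0.8,0,0,-0.02,0,0.3,0,0,-0.02,0,0.3,0,0,-0.02,0,0.3,0,0,-0.02,0,0.3,0,0,-0.02,0,0.3,0,0,-0.02,0,0.3]
}}

```text
t: 11.45
eef_pos: [459.6, -246.2, 5.0]
tcp_rot: [3.141, -0.0, 3.093]
ft_force: [0.0, -0.1, -2.4]
opening: 0.63
grip_force: 30.0
```

Request:
{"name": "servo_tool", "arguments": {
  "moves": [0,0.03,0,-0.01,0.3,0,0.09,0,-0.02,0.3,0,0.15,0,-0.03,0.3,0,0.21,0,-0.041,0.3,0.01,0.27,0,-0.041,0.3,0.02,0.33,0,-0.041,0.3,0.03,0.4,0,-0.041,0.3,0.04,0.47,0,-0.041,0.3,0.046,0.53,0,-0.041,0.3,0.046,0.58,0,-0.041,0.3,0.046,0.609,0,-0.041,0.3,0.046,0.609,0,-0.041,0.3]
}}

```text
t: 12.45
eef_pos: [477.8, -1.0, 5.1]
tcp_rot: [3.141, -0.0, 2.966]
ft_force: [-1.2, 0.2, -2.0]
opening: 0.629
grip_force: 30.0
```

```bash
python3 - <<'E'
from h import *
b,_=read_camera("scene")
cv2.imwrite("pics/g2.png",cv2.resize(b[180:350,190:360],None,fx=3.5,fy=3.5))
E
```

```text
(no output)
```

View pics/g2.png

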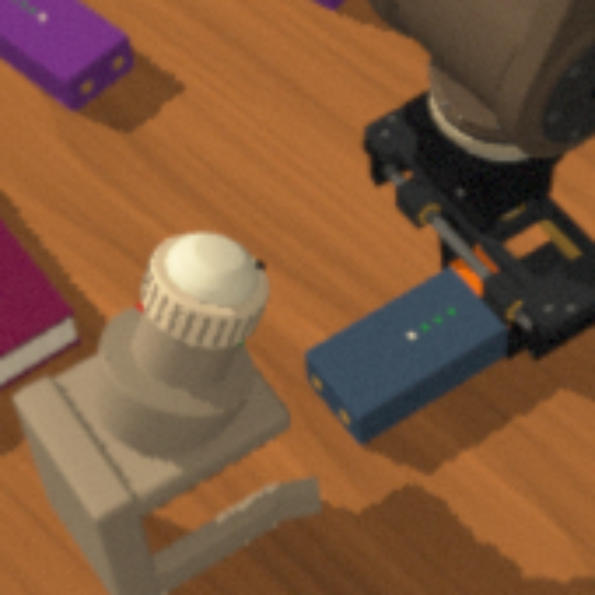

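Request:
{"name": "servo_tool", "arguments": {
  "moves": [0.02,-0.008,0,0,0.3,0.04,-0.012,0,0,0.3,0.06,-0.016,0,0,0.3,0.08,-0.019,0,0,0.3,0.1,-0.023,0,0,0.3,0.12,-0.026,0,0,0.3,0.14,-0.03,0,0,0.3,0.16,-0.034,0,0,0.3,0.16,-0.034,0,0,0.3]
}}

```text
t: 13.25
eef_pos: [543.9, -16.7, 5.1]
tcp_rot: [3.141, 0.002, 2.964]
ft_force: [-0.2, -0.2, -1.7]
opening: 0.63
grip_force: 30.0
```

Request:
{"name": "servo_tool", "arguments": {
  "moves": [0.015,0.002,0,0,0.3,0.03,0,0,0,0.3,0.045,-0.003,0,0,0.3,0.06,-0.006,0,0,0.3,0.075,-0.009,0,0,0.3,0.09,-0.012,0,0,0.3,0.095,-0.013,0,0,0.3,0.095,-0.013,0,0,0.3]
}}

```text
t: 13.92
eef_pos: [580.6, -21.6, 5.0]
tcp_rot: [3.142, 0.0, 2.964]
ft_force: [-0.6, 0.1, -2.3]
opening: 0.625
grip_force: 30.0
```

Request:
{"name": "servo_tool", "arguments": {
  "moves": [0,0,0,0,0.85,0,0,0,0,0.85,0,0,0,0,0.85,-0.04,0.007,0,0,0.85,-0.08,0.014,0,0,0.85,-0.11,0.02,0.005,0,0.85,-0.11,0.02,0.005,0,0.2,-0.11,0.02,0.005,0,0.2,-0.11,0.02,0.005,0,0.2,-0.11,0.02,0.005,0,0.2,-0.11,0.02,0.005,0,0.2]
}}

```text
t: 14.83
eef_pos: [536.7, -13.6, 7.0]
tcp_rot: [3.141, 0.0, 2.964]
ft_force: [0.1, 0.8, 0.4]
opening: 0.556
grip_force: 0.0
```

Still closing; wait, then push.

Request:
{"name": "servo_tool", "arguments": {
  "moves": [0,0,0,0,0.2,0,0,0,0,0.2,0,0,0,0,0.2,0,0,0,0,0.2,0,0,0,0,0.2,0,0,0,0,0.2]
}}

```text
t: 15.33
eef_pos: [536.1, -13.5, 7.1]
tcp_rot: [3.142, 0.0, 2.964]
ft_force: [0.0, 0.1, 0.7]
opening: 0.206
grip_force: 0.0
```

Request:
{"name": "servo_tool", "arguments": {
  "moves": [0.015,-0.003,0,0,0.2,0.03,-0.0055,0,0,0.2,0.045,-0.008,0,0,0.2,0.06,-0.011,0,0,0.2,0.075,-0.0135,0,0,0.2,0.09,-0.016,0,0,0.2,0.105,-0.019,0,0,0.2,0.115,-0.021,0,0,0.2,0.115,-0.021,0,0,0.2]
}}

```text
t: 16.08
eef_pos: [583.2, -22.1, 7.0]
tcp_rot: [3.141, 0.001, 2.964]
ft_force: [0.6, -0.3, -0.2]
opening: 0.196
grip_force: 0.0
```

```bash
python3 - <<'E'
from h import *
b,_=read_camera("scene")
cv2.imwrite("pics/g3.png",cv2.resize(b[200:350,190:340],None,fx=4,fy=4))
E
```

```text
(no output)
```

View pics/g3.png

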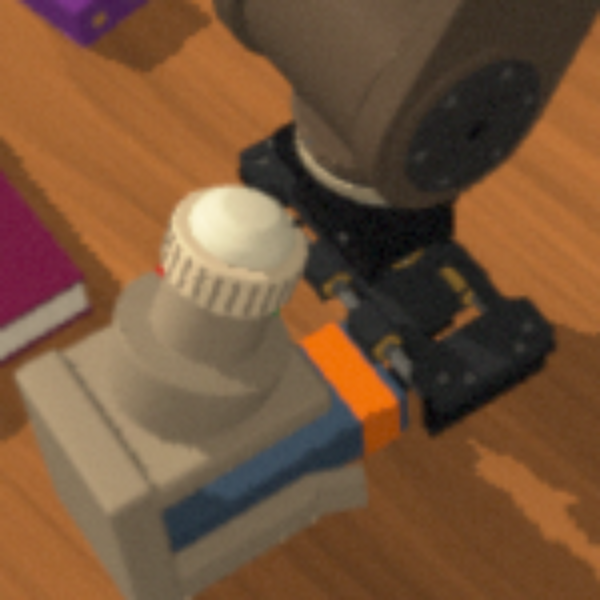

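Request:
{"name": "servo_tool", "arguments": {
  "moves": [0.008,-0.001,0,0,0.2,0.012,-0.002,0,0,0.2,0.012,-0.002,0,0,0.2]
}}

```text
t: 16.38
eef_pos: [587.2, -22.7, 7.0]
tcp_rot: [3.141, 0.0, 2.964]
ft_force: [0.1, 0.6, 0.6]
opening: 0.199
grip_force: 0.0
```

Request:
{"name": "servo_tool", "arguments": {
  "moves": [0.003,-0.001,0,0,0.2,0.006,-0.001,0,0,0.2,0.006,-0.001,0,0,0.2]
}}

```text
t: 16.63
eef_pos: [589.5, -23.1, 7.1]
tcp_rot: [3.141, 0.0, 2.964]
ft_force: [-0.5, -0.5, -0.4]
opening: 0.197
grip_force: 0.1
```

Request:
{"name": "servo_tool", "arguments": {
  "moves": [0.003,-0.001,0,0,0.2,0.006,-0.001,0,0,0.2,0.006,-0.001,0,0,0.2]
}}

```text
t: 16.88
eef_pos: [591.5, -23.5, 7.0]
tcp_rot: [3.142, -0.001, 2.964]
ft_force: [-3.9, -0.1, 1.2]
opening: 0.202
grip_force: 1.4
```

Request:
{"name": "servo_tool", "arguments": {
  "moves": [0.002,0,0,0,0.2,0.003,-0.001,0,0,0.2,0.003,-0.001,0,0,0.2]
}}

```text
t: 17.13
eef_pos: [591.5, -23.5, 7.0]
tcp_rot: [3.141, -0.003, 2.964]
ft_force: [-8.4, 2.1, 5.8]
opening: 0.203
grip_force: 4.4
```

```bash
python3 - <<'E'
from h import *
s=state();print(s["moment"],s["ft_force"])
c=np.cos(-.178);q=np.sin(-.178)
W=lambda x,y,z:[679.9+c*x-q*y,-38.9+q*x+c*y,z]
for n in("scene","top"):
    p,d=read_camera(n);k=CAL[n];R=np.array(k["R"]);t=np.array(k["t"])
    h=cv2.cvtColor(p,cv2.COLOR_BGR2HSV);m=((h[...,0]>7)&(h[...,0]<15)&(h[...,1]>215)&(h[...,2]>170))
    vv,uu=np.nonzero(m[150:350,180:340]);
    P=np.array([pt(n,u+180,v+150,z=34) for u,v in zip(uu,vv)])
    if len(P):
        L=(P-[679.9,-38.9,0])[:,:2]@np.array([[c,-q],[q,c]]);print(n,len(P),np.percentile(L,[2,50,98],axis=0))
E
```

```text
[ 0.36903728  1.39275869 -0.03776427] [-8.3641176   2.05764019  5.83028518]
scene 197 [[-69.56035042 -26.17273368]
 [-61.50281769   6.89991193]
 [-50.95089099  31.01232693]]
```

Request:
{"name": "servo_tool", "arguments": {
  "moves": [-0.03,0.006,0,0,0.2,-0.05,0.009,0,0.02,0.2,-0.05,0.009,0,0.06,0.2,-0.05,0.009,0,0.09,0.2,-0.05,0.009,0,0.111,0.2,-0.05,0.009,0,0.111,0.2,-0.04,0.007,0,0.111,0.2,-0.03,0.006,0,0.111,0.2,-0.026,0.005,0,0.111,0.2,-0.026,0.005,0,0.111,0.2]
}}

```text
t: 18.07
eef_pos: [583.1, -22.0, 7.0]
tcp_rot: [-3.142, 0.001, -2.972]
ft_force: [0.1, 0.7, -0.5]
opening: 0.2
grip_force: 0.0
```

Request:
{"name": "servo_tool", "arguments": {
  "moves": [0.004,-0.001,0,0,0.2,0.008,-0.001,0,0,0.2,0.012,-0.002,0,0,0.2,0.012,-0.002,0,0,0.2]
}}

```text
t: 18.4
eef_pos: [586.6, -22.5, 6.9]
tcp_rot: [3.141, -0.002, -2.971]
ft_force: [-3.2, 1.1, 2.2]
opening: 0.2
grip_force: 2.0
```

```bash
python3 -c "
from h import *
print(state()['moment'],state()['ft_force'])"
```

```text
[ 0.20198312  0.62222461 -0.06227079] [-3.1635223   1.114649    2.17098185]
```

Request:
{"name": "servo_tool", "arguments": {
  "moves": [0.003,0,0,0,0.2,0.006,-0.001,0,0,0.2,0.006,-0.001,0,0,0.2]
}}

```text
t: 18.65
eef_pos: [586.9, -22.5, 6.9]
tcp_rot: [3.139, -0.006, -2.971]
ft_force: [-13.9, 3.1, 9.0]
opening: 0.2
grip_force: 7.2
```

```bash
python3 -c "
from h import *
print(state()['moment'],state()['ft_force'])"
```

```text
[ 0.25937597  2.20758909 -0.18824396] [-13.86069801   3.1381537    8.99114681]
```

Request:
{"name": "servo_tool", "arguments": {
  "moves": [-0.05,0.009,0,0,0.2,-0.1,0.018,0,0,0.2,-0.2,0.036,0,0,0.2,-0.3,0.054,0.1,0,0.2,-0.3,0.054,0.2,0,0.2,-0.3,0.154,0.3,0,0.2,-0.3,0.254,0.4,0,0.2,-0.3,0.35,0.4,0,0.2,-0.3,0.45,0.4,0,0.2,-0.3,0.55,0.4,0,0.2,-0.3,0.6,0.4,0,0.2,-0.3,0.6,0.4,0,0.2]
}}

```text
t: 19.65
eef_pos: [469.7, 222.5, 167.8]
tcp_rot: [3.14, 0.003, -2.967]
ft_force: [-0.7, 0.1, -0.0]
opening: 0.2
grip_force: 0.0
```

```bash
python3 - <<'E'
from h import *
c=np.cos(-.178);q=np.sin(-.178)
O=[]
for n in("scene","top"):
    p,d=read_camera(n)
    h=cv2.cvtColor(p,cv2.COLOR_BGR2HSV);m=((h[...,0]>7)&(h[...,0]<15)&(h[...,1]>215)&(h[...,2]>170))
    vv,uu=np.nonzero(m[190:350,230:340] if n=="scene" else m[190:225,280:340])
    u0,v0=(230,190) if n=="scene" else (280,190)
    P=np.array([pt(n,u+u0,v+v0,z=34) for u,v in zip(uu,vv)])
    if len(P):
        L=(P-[679.9,-38.9,0])[:,:2]@np.array([[c,-q],[q,c]]);print(n,len(P),np.percentile(L,[2,50,98],axis=0))
    O.append(cv2.resize(p[215:325,205:305] if n=="scene" else p[130:230,270:370],(396,396),interpolation=cv2.INTER_CUBIC))
cv2.imwrite("pics/f.png",np.hstack(O));print(state()["ft_force"])
E
```

```text
scene 195 [[-69.56157459 -26.18673498]
 [-61.50281769   6.09100412]
 [-50.94249847  30.25166972]]
[ 0.19722633 -0.30634669  0.07476858]
```

View pics/f.png

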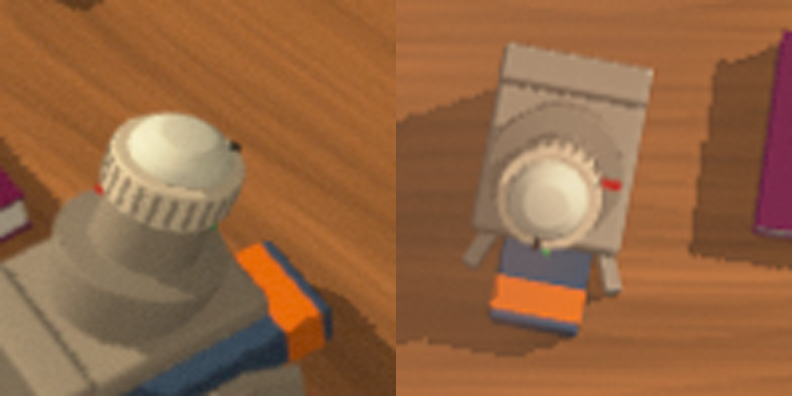

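```bash
python3 -c "
from cell import *
print(job_done())"
```

```text
the job is handed in; nothing more can be done
None
```

I locked the ring first: the pictures show its index at the green mark, and depth shows it sprung back out. I then slid the pack into the dock until a 14 N push no longer moved it. I did not run a contact check, but no force showed the pack or gripper touching the deck, and the mug, book and vase were left alone. I handed the job in after about 20 s of robot time; no verdict came back.

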